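Check the safety trip, then pull the spring tester to its marker and hold

TASK

Before the spring test, prove the bench's safety trip: press the black test button on the trip box until its lever drops, then lift the lever back up until it rests upright again. Then pull the handle of the spring pull tester out until its pointer lines up with the brass marker, and finish holding the handle there with the gripper, because it springs back if let go. Do not shift the marker or disturb the wrench, castor wheel and pipe coupling lying around.

Things in the scene. Friction and masses are not known exactly. Their poses are not given: they have to be found in the camera images.
- tripbox: Safety trip box, fixed to the bench: grey steel box 130 (x) x 200 (y) x 70 mm high, with a ridge 50 (x) x 170 (y) mm on it, centred 25 mm to +x, top at 105 mm; the ridge has an 18 mm slot in which the lever swings. Origin: centre of its underside; z up, x away from the front. It stands left or right of the tester.
- button_top (a point): Centre of the top face of the black round test button, 26 mm across, standing 16 mm above the ridge (at x 25, y -70, height 121 mm in the trip box's frame). It is pressed straight down.
- button (a joint): Travel of the test button in m: 0 released, 0.008 fully down (about 4 N, plus about 1 N while it tips the lever). It springs back. The lever is tipped over at about 0.005.
- knob (a point): Centre of the lever's black grip: a cylinder 22 mm in diameter and 30 mm long, its axis along the trip box's y, its two flat ends free on both sides. It sits 80 mm from the lever's hinge; the hinge axis runs along the trip box's y through x 25 mm, height 90 mm in that frame (y of the lever: 30 mm). The lever shank is a 10 mm rod, about 60 g at the grip.
- lever (a joint): Lever angle in rad: 0 = upright (leaning 0.22 rad past vertical towards the trip box's +x, resting on its stop by its own weight), growing as it falls forward to the box's -x; 1.4 = dropped (leaning 1.18 rad forward, on its lower stop). Past vertical (below about 0.2) it falls back to 0 by itself; from above that it falls to 1.4.
- tester: Spring pull tester, fixed to the bench: grey bed 400 (x) x 190 (y) x 15 mm, an upright plate 20 (x) x 80 (y) mm, top at 90 mm, at x 65 mm with the spring barrel behind it, a front bracket (top at 63 mm) at x -188 mm. Origin: centre of its underside; z up; the handle is pulled along its -x, towards the robot's side.
- handle (a point): Centre of the tester's pull handle: a black horizontal round bar 16 mm in diameter along the tester's y, 90 mm free between two steel uprights, 120 mm above the bench, 65 mm above the sliding carriage under it (carriage top at 55 mm, 50 mm long in x). At home it is at x -10 mm in the tester's frame.
- draw (a joint): How far the handle is pulled out, in m: 0 home, 0.15 end stop. A spring of 80 N/m with 4 N at home pulls it back (8 to 13 N at the marker).
- pointer (a point): Tip of the thin dark steel pointer blade, 4 mm wide, that sticks out from the handle's -y upright; its tip is 72 mm from the centre line, its upper edge 84 mm above the bench; it moves with the handle and has the handle's x in the tester's frame.
- mark (a point): Inner end of the thin raised rib, 4 mm wide, on top of the upright brass marker block (20 x 18 mm, 74 mm high above the bench) clamped on the rule along the bed's -y edge; the rib's top is 84 mm above the bench. The pointer is on the mark when both have the same x in the tester's frame.
- marker (a joint): Where the marker is set, in m, on the same scale as joint draw (the pointer is on the mark when draw = marker). Lightly clamped (4 N): leave it as it is.
- wrench: Open-ended spanner lying on the bench behind the trip box; leave alone.
- castor: Small rubber wheel, 96 mm across, 42 mm high, lying flat; leave alone.
- coupling: Rusty pipe coupling, 54 mm across, 45 mm high, standing on end; leave alone.

How it is judged:
By the outcome, as a careful person would: the job done as asked, in the order asked, and still so for the second after the job is handed in, while the arm keeps its last pose, push and grip.
It also fails if it takes over 67 s, if anything falls off the work surface, if the arm or the gripper's body presses on something with over 40 N, if the wrist force passes 120 N, or if a joint passes its speed limit or range.

ROBOT

A 6-joint arm with a two-finger parallel gripper is mounted at the origin on the work surface. World frame = base frame: x ahead of the robot, y to its left, z up, the work surface at z = 0. Lengths are in m, angles in rad, forces in N, time in s.
With the tool pointing down it reaches from about 0.325 to 0.775 m from the base axis. Payload 9.3 kg.
Tool frame: the origin (TCP) lies on the mounting face of the last link; the fingertips stand 173 mm ahead of it and the grasp point (between the pads) lies 155 mm ahead of it; z points along the fingers, x is the direction in which the jaws open and shut, and the axes are right-handed (so a half turn about z gives the same grasp; the last joint's range is limited). The gripper opens to 85 mm and grips with 20 to 120 N. Pads are 22 mm wide; open, the fingers measure 114 mm over their backs; the gripper's body (76 mm by 85 mm) begins 54 mm behind the grasp point. The pads swing forward as they close: fully open they stand 13 mm farther back than shut.
Start: joints at [-1.305, 0.259, 0.021, 1.334, 0, 1.418], TCP at [0.224, -0.502, 0.405] pointing down, gripper open.
Joint ranges: [-3.04, 3.04], [-0.91, 1.82], [-1.04, 1.36], [-1.92, 1.95], [-1.52, 1.45], [-3.14, 3.14]. Speed limits (rad/s): [2.22, 2.22, 2.79, 3.14, 3.14, 3.14].

INTERFACE

Orientations are given as a rotation vector (axis times angle).
In Python, from bench import * gives the robot as it stands.
- The arm moves only by the tool apply_moves, never from a script. Its argument "steps" is a list of rows, each a list of 6 numbers: the shift along the tool's x, y, z in cm, then the turn, a rotation vector about the tool's x, y, z in degrees. A call has 1 to 8 rows; each row shifts and turns the commanded pose from where the row before left it, along the tool's axes as they then stand; what a row does not reach is not made up. A row lasts 1/8 s, in which the tool goes at most 62.5 mm and 10.7 degrees, less where a joint would pass 70% of its speed; a pose out of reach is approached as far as the arm can. A call with a gripper value outside its range is refused whole. "hand" is the opening in per cent of the stroke, from 0 (shut) to 100 (fully open), set as the call begins (left out, the last holds). The fingers move at their own pace and stop on an object; "force" is the grip in N (left out, the last holds). Time passes only in rows, so rows that do not move let the fingers close. It gives the time, the measured TCP pose, the force and the opening at its end, in the units of the state.
- state(): the state, without advancing time (a new reading comes with each control period).
- grab_frame(name): name is "scene" or "top" or "wrist"; returns (picture, depth): 480x640x3 uint8, red, green, blue; 480x640 float32, m along the optical axis (not along the pixel's ray), 0 where there is no reading.
- camera_params(name): a dict with "fx", "fy", "cx", "cy" (pixels), "k1" (the pictures are not rectified: a ray, as slopes to the right and down, at radius r is drawn at 1 + k1 r^2 times it, then the intrinsics apply), "rvec" (rotation vector, rad) and "tvec" (3), from world to camera coordinates, as OpenCV has them. Camera axes: x right, y down, z forward; pixel columns grow to the right and rows downward; lengths in m; the calibration is good to about 2 mm. A picture is of the moment at which its call begins: read the wrist's pose just before it. camera_params takes no time and is no camera call; for the wrist camera it gives the pose at the moment of the call.
- close_job(): hands the job in, once; it reports no verdict.
Trained networks look in the newest picture that a camera, given by its name, has taken for a name from the list of things; names that differ only in an ending like _2 or _b are one class to them, and where a whole thing is asked for, a point or a joint stands for the part that bears it (a point fixed in the world has none). Each returns a list of dicts, best first, with "score" (0 to 1); they miss things now and then, are a little off and sometimes report something else, mostly with a low value. They report only what shows in the picture. A call takes as long as a camera call.
- silhouettes(camera, query): "pixels" (480x640 bool, what is visible of it) and "xy" ([column, row] in pixels, amid what is visible of it).
- pinpoint(camera, query): "xy" ([column, row] in pixels: a listed point, or the origin of a listed thing).
The state is a dict: "clock": time; "qpos": joint angles; "joint_velocities": joint speeds; "joint_torque": joint torques, N m; "ee_pos": TCP position; "tcp_rot": TCP orientation; "wrist_force": force on the tool from outside, world axes, zero at the start; "wrist_torque": the same for the moment, N m; "grip_width": opening from 0.0 (shut) to 1.0 (fully open).
Only numpy, scipy, OpenCV 4.12 (cv2) and the standard library are available. Lean on these libraries where they do the work, as an engineer would, in place of code of your own. Each camera call takes 0.05 s, during which the arm holds its last target.

## Working session

There is one attempt and no reset: what is moved stays moved. The work goes in short steps, Python scripts to look and compute and a tool call to move; the robot and the scene stay as the last step left them, time stands still between calls to the robot, and variables do not carry over. Pictures are saved under pics/ and viewed, and the job is handed in when it is done.

Besides the shell and the picture viewer there is one more tool, called after "Emit:" by a JSON object that holds its "name" and its "arguments". apply_moves: Moves the arm, as the interface text tells. Its arguments: {"type":"object","properties":{"steps":{"type":"array"},"hand":{"type":"number"},"force":{"type":"number"}},"required":["steps"]}

```bash
ls; mkdir -p pics
cat > h.py <<'E'
from bench import *
import numpy as np, cv2
from scipy.spatial.transform import Rotation as R
def ray(P,uv):
    K=np.array([[P['fx'],0,P['cx']],[0,P['fy'],P['cy']],[0,0,1.]])
    p=cv2.undistortPoints(np.array([[uv]],float),K,np.array([P['k1'],0,0,0,0.]))[0,0]
    Rm=cv2.Rodrigues(np.array(P['rvec'],float))[0]; t=np.array(P['tvec'],float)
    return Rm,t,np.array([p[0],p[1],1.])
def atdepth(P,uv,d):
    Rm,t,r=ray(P,uv); return Rm.T@(r*d-t)
def atz(P,uv,z):
    Rm,t,r=ray(P,uv); c=-Rm.T@t; d=Rm.T@r; return c+d*(z-c[2])/d[2]
def proj(P,X):
    K=np.array([[P['fx'],0,P['cx']],[0,P['fy'],P['cy']],[0,0,1.]])
    return cv2.projectPoints(np.array(X,float).reshape(-1,3),np.array(P['rvec'],float),np.array(P['tvec'],float),K,np.array([P['k1'],0,0,0,0.]))[0][:,0]
def save(n,p): cv2.imwrite('pics/'+n,p[:,:,::-1])
E
python3 - <<'E'
from h import *
for c in ['scene','top']:
    p,d=grab_frame(c); save(c+'0.png',p); P=camera_params(c); np.savez(c+'0.npz',p=p,d=d)
    print(c,P)
    for q,z in [('button_top',.121),('knob',None),('handle',.12),('pointer',.084),('mark',.084),('tripbox',0),('tester',0),('castor',.02),('coupling',.02),('wrench',.005)]:
        for r in pinpoint(c,q)[:2]:
            u=r['xy']; i,j=int(round(u[1])),int(round(u[0]))
            dd=d[min(max(i,0),479),min(max(j,0),639)]
            print(q,round(r['score'],2),np.round(u,1),'depth',np.round(atdepth(P,u,dd),4), 'z' , np.round(atz(P,u,z),4) if z is not None else '')
print(state())
E
```

```text
pics
scene {'fx': 594.21188887204, 'fy': 594.21188887204, 'cx': 309.0747914751852, 'cy': 241.8861979468368, 'k1': -0.03567900020289587, 'rvec': array([ 1.85452618,  1.31947937, -0.6716058 ]), 'tvec': array([-0.21641931, -0.24338828,  2.22135566])}
button_top 0.64 [357.4 238.4] depth [0.5884 0.1757 0.0711] z [0.6528 0.1453 0.121 ]
knob 0.56 [387.9 223.6] depth [0.6877 0.2192 0.1778] z 
handle 0.55 [239.  244.7] depth [ 0.5647 -0.1787  0.1142] z [ 0.5727 -0.1803  0.12  ]
handle 0.39 [130.3 278.4] depth [ 0.5017 -0.4873  0.0244] z [ 0.6274 -0.4837  0.12  ]
pointer 0.78 [217.4 254.2] depth [ 0.4583 -0.2258  0.017 ] z [ 0.5485 -0.2396  0.084 ]
mark 0.65 [212.7 237.3] depth [ 0.3659 -0.2209  0.017 ] z [ 0.4619 -0.235   0.084 ]
tripbox 0.91 [369.2 264.4] depth [0.7099 0.1605 0.0655] z [0.6335 0.1992 0.    ]
tripbox 0.36 [358.1 242.4] depth [0.6773 0.1367 0.1256] z [0.5177 0.2124 0.    ]
tester 0.64 [242.7 279.7] depth [ 0.6842 -0.1998  0.0849] z [ 0.5812 -0.179   0.    ]
castor 0.95 [425.4 234.1] depth [0.5694 0.4219 0.0191] z [0.5705 0.4212 0.02  ]
coupling 0.59 [131.1 278.2] depth [ 0.489
[... 1247 characters left out ...]
0.7922 0.2224 0.005 ]
{'clock': 1.1, 'qpos': array([-1.30461687e+00,  2.58586475e-01,  2.15024770e-02,  1.33367960e+00,
       -2.57177756e-05,  1.41816692e+00]), 'joint_velocities': array([ 0.00063534,  0.00077303,  0.00137149,  0.00103298, -0.00126477,
        0.00217635]), 'joint_torque': array([-1.75529200e-03, -5.55396795e+01,  3.44737065e+01,  1.27650415e-03,
       -3.14306417e-04,  2.72940753e-06]), 'ee_pos': array([ 0.2236476 , -0.50247413,  0.40468705]), 'tcp_rot': array([ 2.63466690e+00, -1.71110410e+00,  1.14562629e-05]), 'wrist_force': array([ 0.03298977,  0.329886  , -0.3590625 ]), 'wrist_torque': array([-0.01984415, -0.04256729,  0.0527972 ]), 'grip_width': 1.0039943769322444}
```

View pics/scene0.png

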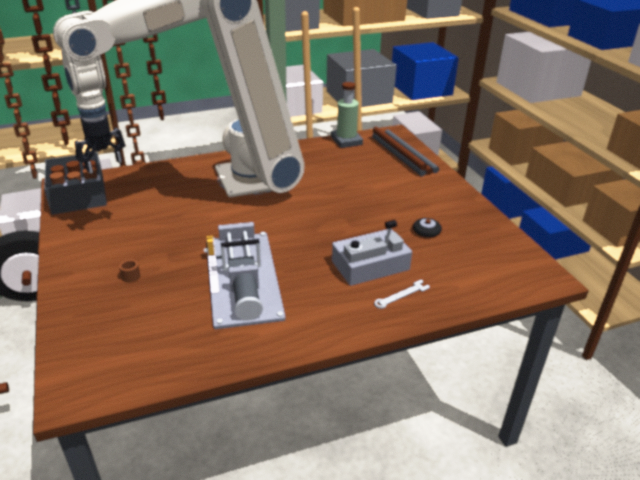

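View pics/top0.png

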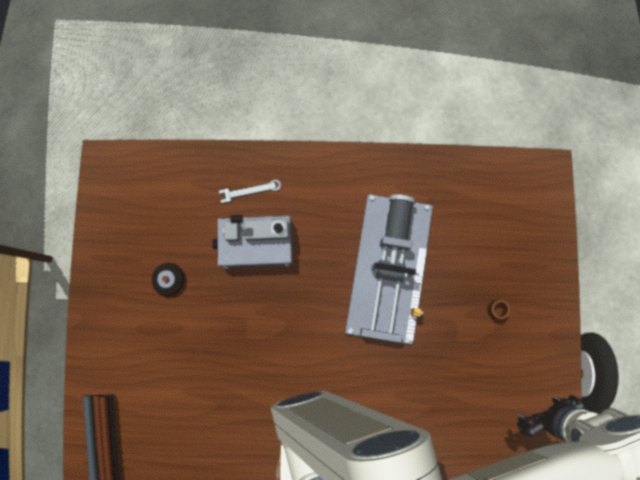

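```bash
cat >> h.py <<'E'
def plan(tp,tR,n,s=None):
    """n rows from current commanded(measured) pose to target, straight; prints rows"""
    s=s or state(); p=np.array(s['ee_pos']);Q=R.from_rotvec(s['tcp_rot'])
    p,Q=(np.array(p),Q)
    dr=(Q.inv()*tR).as_rotvec(); rows=[]
    for k in range(n):
        d=(np.array(tp)-p)/(n-k); t=Q.inv().apply(d)*100
        st=np.r_[np.round(t,2),np.round(np.degrees(dr/n),2)]
        rows.append(st.tolist()); p=p+Q.apply(st[:3]/100); Q=Q*R.from_rotvec(np.radians(st[3:]))
    print(n,'rows:'); 
    for i in range(0,n,8): print(rows[i:i+8])
    print('end',np.round(p,4),np.round(Q.as_rotvec(),3))
def down(yaw): # tool z down, tool x at yaw
    c,s=np.cos(yaw),np.sin(yaw)
    return R.from_matrix(np.array([[c,s,0],[s,-c,0],[0,0,-1.]]))
E
python3 - <<'E'
from h import *
s=state();P=camera_params('wrist');Rm=cv2.Rodrigues(np.array(P['rvec']))[0];c=-Rm.T@P['tvec'];Q=R.from_rotvec(s['tcp_rot'])
print('cam in tool',Q.inv().apply(c-s['ee_pos']),'axes',Q.inv().apply(Rm),P['fx'],P['k1'])
P=camera_params('top')
print(atz(P,(274.4,226),.121),atz(P,(278.5,228),.121),atz(P,(237,217),.168))
plan([.60,.16,.42],down(np.pi/2),16)
E
```

```text
cam in tool [-0.00023077 -0.08467985  0.03156244] axes [[ 9.99999524e-01  1.04090023e-04 -9.70553001e-04]
 [-4.15935217e-04  9.44951429e-01 -3.27210366e-01]
 [ 8.83066110e-04  3.27210614e-01  9.44951022e-01]] 351.04864544255827 0.020777097184048115
[0.67070832 0.13849687 0.121     ] [0.66558466 0.12758818 0.121     ] [0.68438044 0.22967634 0.168     ]
16 rows:
[[-2.83, -3.83, -0.1, 0.0, 0.0, -9.75], [-2.14, -4.26, -0.1, 0.0, 0.0, -9.75], [-1.38, -4.56, -0.1, 0.0, 0.0, -9.75], [-0.59, -4.72, -0.09, 0.0, 0.0, -9.75], [0.22, -4.76, -0.1, 0.0, 0.0, -9.75], [1.02, -4.65, -0.09, 0.0, 0.0, -9.75], [1.79, -4.41, -0.1, 0.0, 0.0, -9.75], [2.51, -4.05, -0.09, 0.0, 0.0, -9.75]]
[[3.16, -3.56, -0.1, 0.0, 0.0, -9.75], [3.72, -2.97, -0.09, 0.0, 0.0, -9.75], [4.17, -2.3, -0.1, 0.0, 0.0, -9.75], [4.5, -1.56, -0.09, 0.0, 0.0, -9.75], [4.7, -0.78, -0.1, 0.0, 0.0, -9.75], [4.76, 0.03, -0.09, 0.0, 0.0, -9.75], [4.69, 0.83, -0.1, 0.0, 0.0, -9.75], [4.48, 1.61, -0.09, 0.0, 0.0, -9.75]]
end [0.6  0.16 0.42] [ 2.222  2.221 -0.   ]
```

Emit:
{"name": "apply_moves", "arguments": {"steps": [[-2.8,-3.8,-0.1,0,0,-9.75],[-2.1,-4.3,-0.1,0,0,-9.75],[-1.4,-4.6,-0.1,0,0,-9.75],[-0.6,-4.7,-0.1,0,0,-9.75],[0.2,-4.8,-0.1,0,0,-9.75],[1.0,-4.7,-0.1,0,0,-9.75],[1.8,-4.4,-0.1,0,0,-9.75],[2.5,-4.0,-0.1,0,0,-9.75]], "hand": 100}}

```text
clock: 2.1
ee_pos: [0.4127, -0.1696, 0.4129]
tcp_rot: [3.123, 0.337, 0.001]
wrist_force: [0.8, 0.3, -0.2]
grip_width: 1.003
```

Emit:
{"name": "apply_moves", "arguments": {"steps": [[3.2,-3.6,-0.1,0,0,-9.75],[3.7,-3.0,-0.1,0,0,-9.75],[4.2,-2.3,-0.1,0,0,-9.75],[4.5,-1.6,-0.1,0,0,-9.75],[4.7,-0.8,-0.1,0,0,-9.75],[4.8,0,-0.1,0,0,-9.75],[4.7,0.8,-0.1,0,0,-9.75],[4.5,1.6,-0.1,0,0,-9.75]]}}

```text
clock: 3.1
ee_pos: [0.6004, 0.1639, 0.4207]
tcp_rot: [2.215, 2.228, 0.0]
wrist_force: [0.9, -0.7, -0.2]
grip_width: 0.999
```

Emit:
{"name": "apply_moves", "arguments": {"steps": [[0,0,0,0,0,0],[0,0,0,0,0,0]], "hand": 0}}

```text
clock: 3.35
ee_pos: [0.5997, 0.1624, 0.4203]
tcp_rot: [-2.222, -2.22, 0.001]
wrist_force: [0.3, -0.3, -0.1]
grip_width: 0.609
```

Run:
```python
from h import *
s=state(); print(s['clock'],s['ee_pos'],s['tcp_rot'],s['joint_velocities'].round(3),s['grip_width'],s['qpos'])
P=camera_params('wrist')
p,d=grab_frame('wrist'); save('w1.png',p); np.savez('w1.npz',p=p,d=d,**{k:P[k] for k in P})
for q,z in [('button_top',.121),('knob',.168),('tripbox',0)]:
    for r in pinpoint('wrist',q)[:2]:
        u=r['xy']; i,j=int(round(u[1])),int(round(u[0])); i=min(max(i,0),479); j=min(max(j,0),639)
        print(q,round(r['score'],2),np.round(u,1),np.round(atdepth(P,u,d[i,j]),4),np.round(atz(P,u,z),4))
P=camera_params('top')
for q,z in [('handle',.12),('pointer',.084),('mark',.084)]:
  grab_frame('top')
  for r in pinpoint('top',q)[:1]: print(q,r['score'],atz(P,r['xy'],z))
```

```text
3.35 [0.59972668 0.16238276 0.42031217] [-2.22202248e+00 -2.22042687e+00  1.21618003e-03] [-0.021 -0.018 -0.008  0.    -0.001  0.001] 0.6093291714100072 [ 1.29505146e-01  3.80936388e-01  2.39901723e-01  1.43056211e+00
 -2.29318337e-04  1.30223584e-01]
button_top 0.76 [274.4 311.9] [0.67   0.1272 0.1205] [0.6697 0.1273 0.121 ]
tripbox 0.67 [344.9 234.8] [0.6159 0.1908 0.0705] [0.6381 0.197  0.    ]
handle 0.81 [ 0.56207078 -0.1768556   0.12      ]
pointer 0.92 [ 0.55147529 -0.24750864  0.084     ]
mark 0.38 [ 0.45335632 -0.23554713  0.084     ]
```

View pics/w1.png

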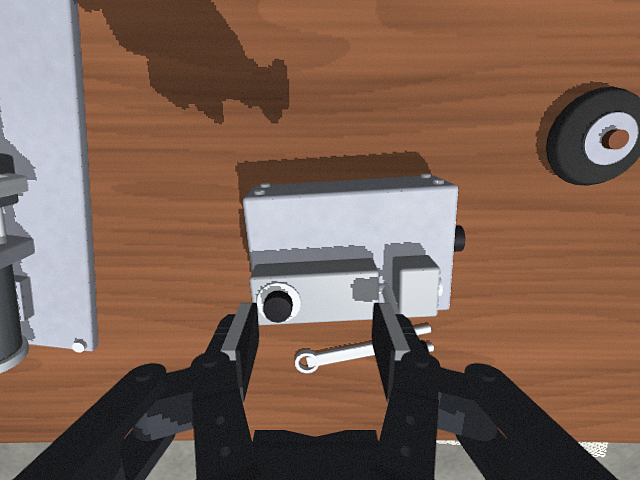

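Run:
```python
from h import *
f=np.load('w1.npz'); P={k:f[k] for k in f.files}; d=f['d']
P={k:(float(v) if v.ndim==0 else v) for k,v in P.items() if k not in('p','d')}
# point cloud of box top at z .07 
js,is_=np.meshgrid(np.arange(640),np.arange(480))
K=np.array([[P['fx'],0,P['cx']],[0,P['fy'],P['cy']],[0,0,1.]])
pts=cv2.undistortPoints(np.stack([js,is_],-1).reshape(-1,1,2).astype(float),K,np.array([P['k1'],0,0,0,0.]))[:,0]
Rm=cv2.Rodrigues(P['rvec'])[0]
X=(np.c_[pts,np.ones(len(pts))]*d.reshape(-1,1)-P['tvec'])@Rm
X=X.reshape(480,640,3)
m=(X[...,1]>.05)&(X[...,1]<.33)&(X[...,0]>.5)&(X[...,0]<.75)
top=m&(abs(X[...,2]-.07)<.004)
rect=cv2.minAreaRect((X[top][:,:2]*1000).astype(np.float32)); print('boxtop',rect, X[top][:,2].mean())
from collections import Counter
rg=m&(abs(X[...,2]-.105)<.004); print('ridge',cv2.minAreaRect((X[rg][:,:2]*1000).astype(np.float32)),X[rg][:,2].mean())
b=m&(abs(X[...,2]-.121)<.004)&(X[...,1]<.16); Y=X[b]; print('button',Y.mean(0),Y.min(0),Y.max(0),len(Y))
# edges lines: front edge of top: for each column in y-bin min x
for nm,mm in (('top',top),('ridge',rg)):
  Y=X[mm]; ys=np.arange(.11,.28,.01); e=[]
  for y in ys:
    q=Y[abs(Y[:,1]-y)<.004]
    if len(q)>5: e.append((y,q[:,0].min()))
  e=np.array(e); 
  print(nm,np.round(e*1000,1).tolist(), np.polyfit(e[:,0],e[:,1],1))
```

```text
boxtop ((638.3285522460938, 197.33489990234375), (128.62733459472656, 199.70509338378906), 3.3000993728637695) 0.06922098702150861
ridge ((664.4636840820312, 189.04476928710938), (50.88080596923828, 170.40386962890625), 3.153782844543457) 0.10440494599983412
button [0.66706964 0.12932497 0.12014568] [0.6551582  0.11725051 0.1170606 ] [0.68072469 0.141543   0.12221517] 621
top [[110.0, 579.3], [120.0, 578.6], [130.0, 578.4], [140.0, 577.6], [150.0, 577.4], [160.0, 576.4], [170.0, 575.5], [180.0, 575.5], [190.0, 574.7], [200.0, 573.8], [210.0, 573.4], [220.0, 573.0], [230.0, 572.7], [240.0, 572.0], [250.0, 571.1], [260.0, 570.1], [270.0, 570.2], [280.0, 570.0]] [-0.05753853  0.58563152]
ridge [[110.0, 643.8], [120.0, 643.4], [130.0, 642.8], [140.0, 642.3], [150.0, 641.9], [160.0, 640.9], [170.0, 640.4], [180.0, 639.8], [190.0, 639.4], [200.0, 638.8], [210.0, 638.4], [220.0, 639.0], [230.0, 659.9], [240.0, 636.5], [250.0, 636.0], [260.0, 635.2], [270.0, 634.9]] [-0.03346178  0.64714475]
```

Run:
```python
from h import *
plan([.667,.129,.310],down(np.pi/2+.057),5)
```

```text
5 rows:
[[-0.66, 1.35, 2.22, 0.0, 0.0, -0.66], [-0.68, 1.34, 2.22, 0.0, 0.0, -0.66], [-0.69, 1.33, 2.21, 0.0, 0.0, -0.66], [-0.71, 1.32, 2.22, 0.0, 0.0, -0.66], [-0.72, 1.31, 2.21, 0.0, 0.0, -0.66]]
end [0.667 0.129 0.31 ] [2.157 2.284 0.   ]
```

Emit:
{"name": "apply_moves", "arguments": {"steps": [[-0.9,1.4,1.0,0,0,-0.8],[-0.9,1.35,2.0,0,0,-0.8],[-0.85,1.3,2.6,0,0,-0.8],[-0.8,1.3,2.7,0,0,-0.9],[0,1.3,2.7,0,0,0],[0,0,0,0,0,0],[0,0,0,0,0,0]], "hand": 0}}

```text
clock: 4.72
ee_pos: [0.6671, 0.1294, 0.3106]
tcp_rot: [-2.156, -2.284, 0.001]
wrist_force: [-0.8, 0.3, 0.4]
grip_width: -0.003
```

Run:
```python
from h import *
s=state(); print(s['clock'],s['ee_pos'],s['grip_width'],s['wrist_force'])
p,d=grab_frame('wrist'); save('w2.png',p)
plan([.667,.129,.296],down(np.pi/2+.057),1)
```

```text
4.725 [0.66712899 0.12939485 0.31058212] -0.002901943199360917 [-0.83931031  0.28004021  0.38711899]
1 rows:
[[-0.05, -0.01, 1.54, 0.05, 0.0, 0.03]]
end [0.667 0.129 0.296] [ 2.157  2.284 -0.   ]
```

View pics/w2.png

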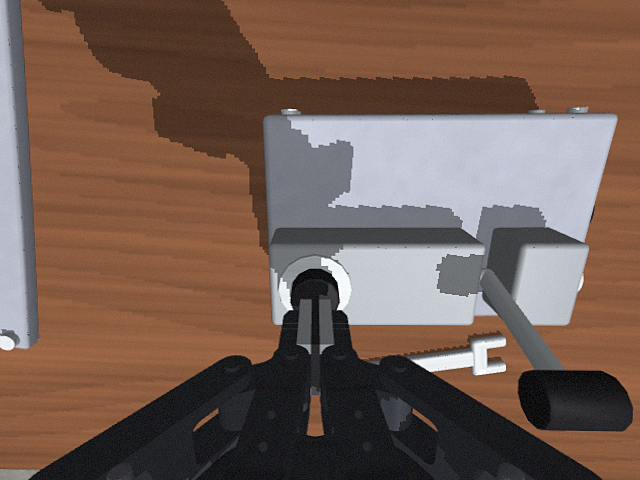

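Emit:
{"name": "apply_moves", "arguments": {"steps": [[0,0,0.9,0,0,0],[0,0,0.6,0,0,0],[0,0,0.2,0,0,0],[0,0,0.2,0,0,0],[0,0,0,0,0,0]]}}

```text
clock: 5.4
ee_pos: [0.6668, 0.1298, 0.2918]
tcp_rot: [-2.157, -2.284, -0.0]
wrist_force: [-0.4, 0.7, 1.7]
grip_width: -0.003
```

Emit:
{"name": "apply_moves", "arguments": {"steps": [[0,0,0.2,0,0,0],[0,0,0.2,0,0,0],[0,0,0,0,0,0]]}}

```text
clock: 5.78
ee_pos: [0.667, 0.1297, 0.2876]
tcp_rot: [-2.157, -2.284, -0.0]
wrist_force: [-1.5, 0.4, 3.3]
grip_width: -0.0
```

Run:
```python
from h import *
s=state(); print(s['clock'],s['ee_pos'],s['grip_width'],s['wrist_force'])
p,d=grab_frame('wrist'); save('w3.png',p)
```

```text
5.775 [0.66700669 0.12973591 0.28758237] -0.0003212165308850872 [-1.4745519   0.40825917  3.26019509]
```

View pics/w3.png

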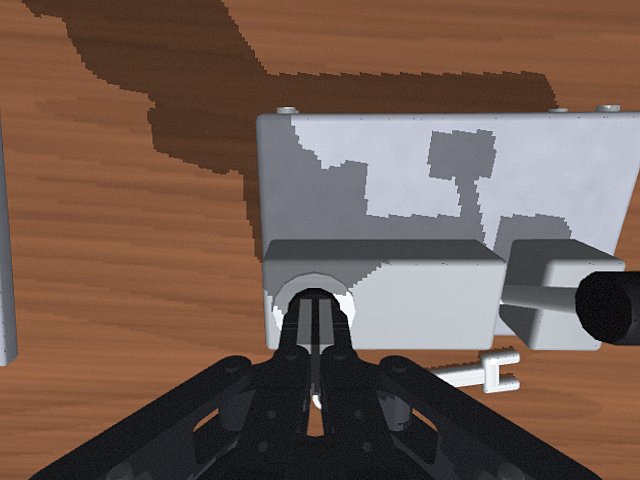

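Emit:
{"name": "apply_moves", "arguments": {"steps": [[0,0,0.05,0,0,0],[0,0,0,0,0,0],[0,0,0,0,0,0],[0,0,0,0,0,0]]}}

```text
clock: 6.32
ee_pos: [0.667, 0.1297, 0.2872]
tcp_rot: [2.157, 2.284, 0.0]
wrist_force: [-1.9, 0.5, 3.2]
grip_width: 0.002
```

Run:
```python
from h import *
s=state(); print(s['clock'],s['ee_pos'],s['grip_width'],s['wrist_force'])
p,d=grab_frame('wrist'); save('w4.png',p)
```

```text
6.325 [0.66698046 0.12973032 0.2872247 ] 0.0021185696550501867 [-1.91083987  0.51549202  3.20003637]
```

View pics/w4.png

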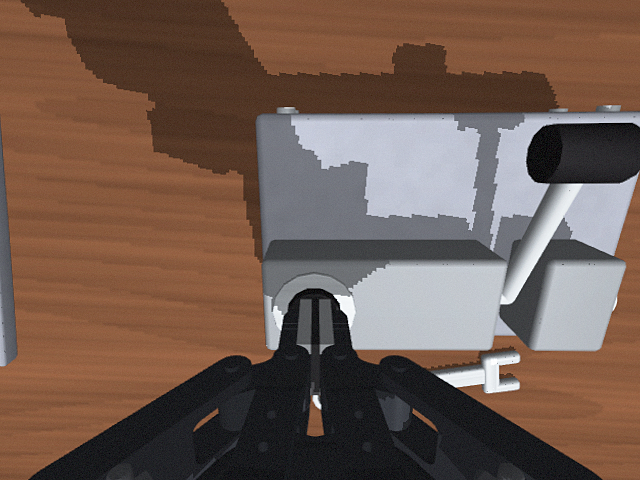

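Run:
```python
from h import *
b=np.array([.638,.1975,0]); Rz=R.from_euler('z',.057)
k=b+Rz.apply([.025-.08*np.sin(1.18),.03,.09+.08*np.cos(1.18)]); print(k)
s=state(); s['ee_pos']=s['ee_pos']+np.array([0,0,.08])
plan([k[0],k[1],.36],down(np.pi/2+.057),4,s)
```

```text
[0.58740197 0.22466159 0.12047399]
4 rows:
[[2.48, -1.85, 0.18, 0.0, -0.0, 0.01], [2.48, -1.85, 0.18, 0.0, -0.0, 0.01], [2.48, -1.85, 0.18, 0.0, -0.0, 0.01], [2.49, -1.85, 0.18, 0.0, -0.0, 0.01]]
end [0.5874 0.2247 0.36  ] [2.157 2.284 0.   ]
```

Emit:
{"name": "apply_moves", "arguments": {"steps": [[0,0,-4,0,0,0],[0,0,-4,0,0,0],[2.5,-1.85,0.2,0,0,0],[2.5,-1.85,0.2,0,0,0],[2.45,-1.85,0.2,0,0,0],[2.45,-1.85,0.1,0,0,0],[0,0,0,0,0,0],[0,0,0,0,0,0]], "hand": 65}}

```text
clock: 7.38
ee_pos: [0.5877, 0.2241, 0.3601]
tcp_rot: [2.156, 2.284, -0.0]
wrist_force: [-0.3, -0.9, -0.3]
grip_width: 0.651
```

Run:
```python
from h import *
s=state(); print(s['clock'],s['ee_pos'],s['grip_width'],s['wrist_force'])
P=camera_params('wrist')
p,d=grab_frame('wrist'); save('w5.png',p)
for r in pinpoint('wrist','knob')[:2]: print(r['score'],r['xy'],atz(P,r['xy'],.1205))
for r in silhouettes('wrist','knob')[:1]: print(r['score'],r['xy'],atz(P,r['xy'],.13))
b=np.array([.638,.1975,0]); Rz=R.from_euler('z',.057)
print(proj(P,[b+Rz.apply([-.049,.03,.1205]),b+Rz.apply([-.049,.045,.1205]),b+Rz.apply([-.049,.015,.1205])]))
```

```text
7.375 [0.58774734 0.22411257 0.36006573] 0.6508770265876295 [-0.32191431 -0.89040276 -0.29213672]
0.95 [316.2, 265.9] [0.59014644 0.22505873 0.1205    ]
0.56 [314.9, 274.9] [0.59223082 0.22435739 0.13      ]
[[315.83117786 261.84964279]
 [339.34558348 261.87469423]
 [292.32065629 261.82785979]]
```

View pics/w5.png

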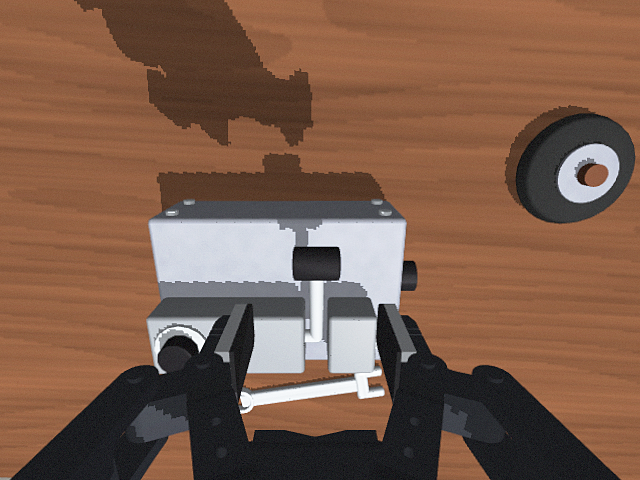

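Emit:
{"name": "apply_moves", "arguments": {"steps": [[0,0,3,0,0,0],[0,0,3,0,0,0],[0,0.05,2.5,0,0,0],[0,0,0,0,0,0]]}}

```text
clock: 8.02
ee_pos: [0.5879, 0.2236, 0.2733]
tcp_rot: [-2.156, -2.282, 0.005]
wrist_force: [-0.3, 0.1, 0.3]
grip_width: 0.651
```

Emit:
{"name": "apply_moves", "arguments": {"steps": [[0,0,0,0,0,0],[0,0,0,0,0,0],[0,0,0,0,0,0],[0,0,0,0,0,0]], "hand": 0, "force": 20}}

```text
clock: 8.52
ee_pos: [0.5882, 0.2245, 0.2765]
tcp_rot: [2.156, 2.284, 0.004]
wrist_force: [1.0, 2.7, 6.2]
grip_width: 0.346
```

Run:
```python
from h import *
s=state(); print(s['clock'],s['ee_pos'],s['grip_width'],s['wrist_force'])
p,d=grab_frame('wrist'); save('w6.png',p)
# arc rows: knob tcp delta in box frame
Rz=R.from_euler('z',.057)
k=lambda a: np.array([-.08*np.sin(a),0,.08*np.cos(a)])
an=np.linspace(1.18,-.16,11); tR=down(np.pi/2+.057); Q=R.from_rotvec(s['tcp_rot'])
print(np.round([100*Q.inv().apply(Rz.apply(k(b)-k(a))) for a,b in zip(an[:-1],an[1:])],2).tolist())
```

```text
8.525 [0.58823249 0.22453579 0.27651737] 0.34606086149399046 [0.98168665 2.73749892 6.15374903]
[[0.0, 0.48, -0.96], [0.0, 0.6, -0.89], [0.0, 0.71, -0.8], [-0.0, 0.81, -0.7], [-0.0, 0.9, -0.58], [-0.0, 0.97, -0.46], [-0.0, 1.02, -0.32], [-0.0, 1.06, -0.18], [-0.0, 1.07, -0.04], [-0.0, 1.07, 0.1]]
```

View pics/w6.png

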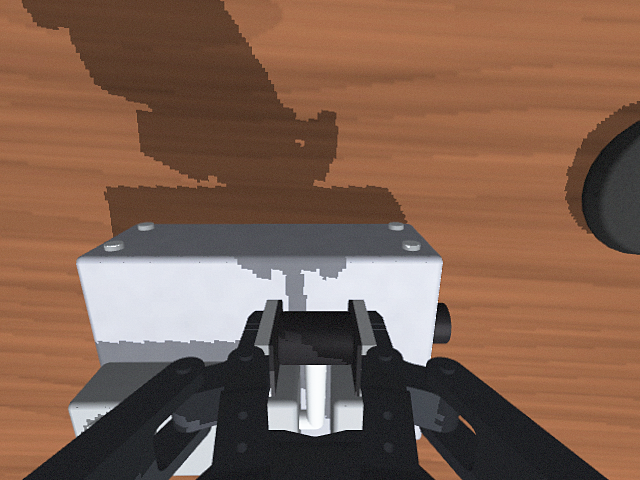

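Emit:
{"name": "apply_moves", "arguments": {"steps": [[0,0.5,-1.0,0,0,0],[0,0.6,-0.9,0,0,0],[0,0.7,-0.8,0,0,0],[0,0.8,-0.7,0,0,0],[0,0.9,-0.6,0,0,0]]}}

```text
clock: 9.2
ee_pos: [0.6232, 0.2266, 0.3156]
tcp_rot: [-2.156, -2.284, 0.0]
wrist_force: [-0.7, 5.3, -4.8]
grip_width: 0.349
```

Emit:
{"name": "apply_moves", "arguments": {"steps": [[0,1.0,-0.45,0,0,0],[0,1.0,-0.3,0,0,0],[0,1.05,-0.2,0,0,0],[0,1.1,0,0,0,0],[0,1.05,0.1,0,0,0],[0,0,0,0,0,0]]}}

```text
clock: 9.95
ee_pos: [0.6757, 0.2296, 0.3248]
tcp_rot: [2.156, 2.284, 0.003]
wrist_force: [-1.8, 4.5, 2.0]
grip_width: 0.346
```

Run:
```python
from h import *
s=state(); print(s['clock'],s['ee_pos'],s['grip_width'],s['wrist_force'])
p,d=grab_frame('wrist'); save('w7.png',p)
b=np.array([.638,.1975,0]); Rz=R.from_euler('z',.057)
g=R.from_rotvec(s['tcp_rot']).apply([0,0,.155])+s['ee_pos']; print(g,Rz.inv().apply(g-b))
```

```text
9.95 [0.67574317 0.22956621 0.3247592 ] 0.34649098806943845 [-1.8354428   4.52717327  1.99118672]
[0.67605064 0.22970909 0.16975957] [0.03982377 0.02998907 0.16975957]
```

View pics/w7.png

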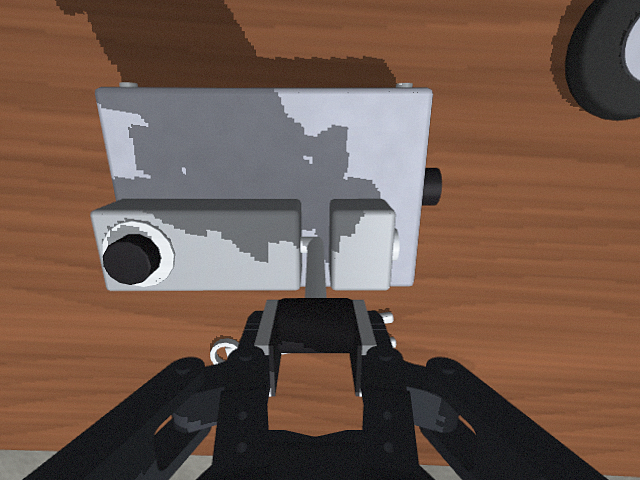

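Emit:
{"name": "apply_moves", "arguments": {"steps": [[0,0,0,0,0,0],[0,0,0,0,0,0],[0,0,0,0,0,0]], "hand": 70}}

```text
clock: 10.38
ee_pos: [0.6749, 0.2291, 0.3237]
tcp_rot: [2.157, 2.284, -0.0]
wrist_force: [-0.1, 0.8, 0.6]
grip_width: 0.698
```

Emit:
{"name": "apply_moves", "arguments": {"steps": [[0,0,-2,0,0,0],[0,0,-3,0,0,0],[0,-1,-3,0,0,0],[0,-5,0,0,0,0],[0,-5,0,0,0,0],[0,0,0,0,0,0]]}}

```text
clock: 11.12
ee_pos: [0.5617, 0.2229, 0.4047]
tcp_rot: [-2.155, -2.285, 0.001]
wrist_force: [0.9, -0.4, 1.0]
grip_width: 0.702
```

Run:
```python
from h import *
s=state(); print(s['clock'],s['ee_pos'],s['grip_width'],s['wrist_force'],s['qpos'])
P=camera_params('wrist')
p,d=grab_frame('wrist'); save('w8.png',p)
for r in pinpoint('wrist','knob')[:2]: print(r['score'],r['xy'],atz(P,r['xy'],.168))
b=np.array([.638,.1975,0]); Rz=R.from_euler('z',.057)
print(proj(P,[b+Rz.apply([.0425,.03,.168])]), b+Rz.apply([.0425,.03,.168]))
P=camera_params('top'); p,d=grab_frame('top'); save('t8.png',p)
for q,z in [('handle',.12),('pointer',.084),('mark',.084)]:
  for r in pinpoint('top',q)[:1]: print(q,r['score'],r['xy'],atz(P,r['xy'],z))
```

```text
11.125 [0.56173747 0.22286901 0.40472898] 0.7019121452143349 [ 0.92682788 -0.44386823  1.00423201] [ 2.38954892e-01  3.53075963e-01  1.58149252e-01  1.37636128e+00
 -1.63010300e-04  1.80466874e-01]
0.95 [314.6, 416.6] [0.68325818 0.22976802 0.168     ]
[[315.09896024 411.73273591]] [0.6787219  0.22987247 0.168     ]
handle 0.72 [391.4, 267.8] [ 0.56612246 -0.1684778   0.12      ]
pointer 0.68 [417.7, 276.7] [ 0.54634161 -0.24449825  0.084     ]
mark 0.54 [418.4, 309.4] [ 0.45926811 -0.24604027  0.084     ]
```

View pics/w8.png

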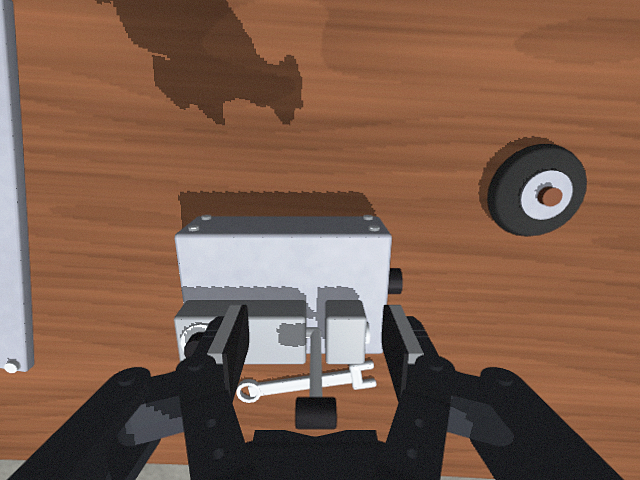

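Run:
```python
from h import *
plan([.51,-.15,.44],down(np.radians(172)),8)
```

```text
8 rows:
[[-4.61, -0.96, -0.46, -0.0, 0.0, -9.84], [-4.38, -1.74, -0.46, -0.0, 0.0, -9.84], [-4.02, -2.46, -0.46, -0.0, 0.0, -9.84], [-3.54, -3.11, -0.46, -0.0, 0.0, -9.84], [-2.96, -3.67, -0.46, -0.0, 0.0, -9.84], [-2.28, -4.13, -0.45, -0.0, 0.0, -9.84], [-1.55, -4.46, -0.46, -0.0, 0.0, -9.84], [-0.76, -4.65, -0.45, -0.0, 0.0, -9.84]]
end [ 0.51 -0.15  0.44] [-0.219 -3.134  0.   ]
```

Emit:
{"name": "apply_moves", "arguments": {"steps": [[-4.6,-1.0,-0.5,0,0,-9.8],[-4.4,-1.7,-0.5,0,0,-9.8],[-4.0,-2.5,-0.5,0,0,-9.8],[-3.5,-3.1,-0.4,0,0,-9.8],[-3.0,-3.7,-0.4,0,0,-9.8],[-2.3,-4.1,-0.4,0,0,-9.8],[-1.5,-4.5,-0.4,0,0,-9.8],[-0.8,-4.6,-0.4,0,0,-9.8]], "hand": 70}}

```text
clock: 12.42
ee_pos: [0.5082, -0.1517, 0.4386]
tcp_rot: [-0.219, -3.134, -0.0]
wrist_force: [0.5, 0.4, -0.6]
grip_width: 0.696
```

Emit:
{"name": "apply_moves", "arguments": {"steps": [[0,0,0,0,0,0],[0,0,0,0,0,0],[0,0,0,0,0,0]]}}

```text
clock: 12.8
ee_pos: [0.5083, -0.1488, 0.4385]
tcp_rot: [-0.228, -3.133, -0.0]
wrist_force: [0.0, -0.2, -0.4]
grip_width: 0.701
```

Run:
```python
from h import *
s=state(); print(s['clock'],s['ee_pos'],s['tcp_rot'],s['grip_width'],s['wrist_force'],s['qpos'])
P=camera_params('wrist')
p,d=grab_frame('wrist'); save('w9.png',p); np.savez('w9.npz',p=p,d=d,**P)
for q,z in [('handle',.12),('pointer',.084),('mark',.084),('tester',0)]:
  for r in pinpoint('wrist',q)[:2]: print(q,r['score'],r['xy'],atz(P,r['xy'],z))
```

```text
12.8 [ 0.5083084  -0.14877246  0.43853525] [-2.27558088e-01 -3.13307919e+00 -4.26558612e-04] 0.7011373391910776 [ 0.04131049 -0.20201998 -0.40726877] [-4.43274128e-01  2.16122135e-01  4.97615719e-02  1.40477691e+00
  1.58756600e-04 -1.86906348e+00]
handle 0.87 [242.9, 201.3] [ 0.5641828  -0.17990356  0.12      ]
pointer 0.92 [245.0, 110.2] [ 0.5540854  -0.25061804  0.084     ]
mark 0.56 [364.7, 108.0] [ 0.45240941 -0.23756883  0.084     ]
tester 0.59 [255.1, 181.9] [ 0.57388453 -0.17832215  0.        ]
```

View pics/w9.png

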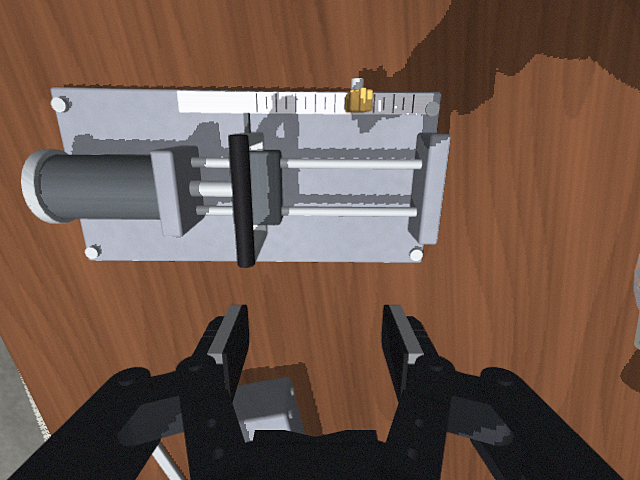

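```bash
python3 - <<'E'
from h import *
f=np.load('w9.npz'); d=f['d']; P={k:(float(f[k]) if f[k].ndim==0 else f[k]) for k in f.files if k not in('p','d')}
js,is_=np.meshgrid(np.arange(640),np.arange(480))
K=np.array([[P['fx'],0,P['cx']],[0,P['fy'],P['cy']],[0,0,1.]])
pts=cv2.undistortPoints(np.stack([js,is_],-1).reshape(-1,1,2).astype(float),K,np.array([P['k1'],0,0,0,0.]))[:,0]
X=((np.c_[pts,np.ones(len(pts))]*d.reshape(-1,1)-P['tvec'])@cv2.Rodrigues(P['rvec'])[0]).reshape(480,640,3)
ok=(d>0)&(is_<290)
bed=ok&(abs(X[...,2]-.015)<.004)&(js>40)&(js<450)&(is_>80)&(is_<270)
n,lab,st,_=cv2.connectedComponentsWithStats(cv2.morphologyEx(bed.astype(np.uint8),cv2.MORPH_CLOSE,np.ones((15,15))))
print(cv2.minAreaRect((X[bed][:,:2]*1000).astype(np.float32)),X[bed][:,2].mean())
hb=ok&(X[...,2]>.112)&(X[...,2]<.135)&(js>220)&(js<270)
Y=X[hb]; print('handle',cv2.minAreaRect((Y[:,:2]*1000).astype(np.float32)),Y[:,2].max())
v=cv2.fitLine((Y[:,:2]*1000).astype(np.float32),cv2.DIST_HUBER,0,.01,.01).ravel(); print('dir deg',np.degrees(np.arctan2(v[1],v[0])),v)
pt=ok&(X[...,2]>.076)&(X[...,2]<.09)&(X[...,1]<-.22)&(js<300); print('pointer pts',pt.sum()); print(np.round(X[pt],4)[::8]); print('px',js[pt].min(),js[pt].max(),is_[pt].min(),is_[pt].max())
mk=ok&(X[...,2]>.065)&(X[...,2]<.095)&(js>320)&(js<400)&(is_<125)
print('mark',mk.sum()); print(np.round(np.c_[X[mk],js[mk],is_[mk]],4)[::12])
E
python3 -c "
import cv2;i=cv2.imread('pics/w9.png')
cv2.imwrite('pics/w9c.png',cv2.resize(i[70:150,220:420],None,fx=4,fy=4,interpolation=cv2.INTER_CUBIC))"
```

```text
((575.1796875, -179.76632690429688), (190.615478515625, 400.19488525390625), 81.25872039794922) 0.014624575005990846
handle ((565.4114379882812, -178.1442108154297), (110.3595962524414, 16.31473159790039), 81.21720886230469) 0.12887622331420961
dir deg 81.2641 [ 1.5188013e-01  9.8839891e-01  5.6341675e+02 -1.8170842e+02]
pointer pts 793
[[ 0.5561 -0.2495  0.084 ]
 [ 0.5547 -0.2485  0.0832]
 [ 0.5533 -0.2475  0.0827]
 [ 0.5571 -0.2464  0.0824]
 [ 0.5555 -0.2453  0.0828]
 [ 0.5539 -0.2443  0.0828]
 [ 0.5569 -0.2431  0.0825]
 [ 0.5543 -0.2419  0.0835]
 [ 0.5539 -0.241   0.077 ]
 [ 0.5566 -0.2397  0.0829]
 [ 0.555  -0.2387  0.0832]
 [ 0.5545 -0.2377  0.0776]
 [ 0.5573 -0.2365  0.0832]
 [ 0.5557 -0.2355  0.0832]
 [ 0.555  -0.2344  0.0786]
 [ 0.5581 -0.2333  0.0828]
 [ 0.5574 -0.2323  0.0829]
 [ 0.55   -0.2296  0.0825]
 [ 0.55   -0.2263  0.0863]
 [ 0.5502 -0.2231  0.0889]
 [ 0.6359 -0.2297  0.0802]
 [ 0.6285 -0.2287  0.0813]
 [ 0.6402 -0.2299  0.087 ]
 [ 0.6334 -0.2289  0.0867]
 [ 0.6265 -0.2279  0.0867]
 [ 0.6412 -0.2293  0.0892]
 [ 0.6348 -0.2283  0.088 ]
 [ 0.6277 -0.2274  0.0885]
 [ 0.
[... 3761 characters left out ...]
02]
 [ 4.635e-01 -2.421e-01  7.310e-02  3.500e+02  1.050e+02]
 [ 4.545e-01 -2.403e-01  8.430e-02  3.620e+02  1.050e+02]
 [ 4.635e-01 -2.413e-01  7.230e-02  3.500e+02  1.060e+02]
 [ 4.543e-01 -2.395e-01  8.250e-02  3.620e+02  1.060e+02]
 [ 4.636e-01 -2.405e-01  7.170e-02  3.500e+02  1.070e+02]
 [ 4.544e-01 -2.387e-01  8.240e-02  3.620e+02  1.070e+02]
 [ 4.636e-01 -2.397e-01  7.150e-02  3.500e+02  1.080e+02]
 [ 4.546e-01 -2.379e-01  8.300e-02  3.620e+02  1.080e+02]
 [ 4.632e-01 -2.387e-01  7.510e-02  3.510e+02  1.090e+02]
 [ 4.540e-01 -2.370e-01  8.450e-02  3.630e+02  1.090e+02]
 [ 4.614e-01 -2.376e-01  7.350e-02  3.530e+02  1.100e+02]
 [ 4.508e-01 -2.361e-01  7.280e-02  3.650e+02  1.100e+02]]
```

View pics/w9c.png

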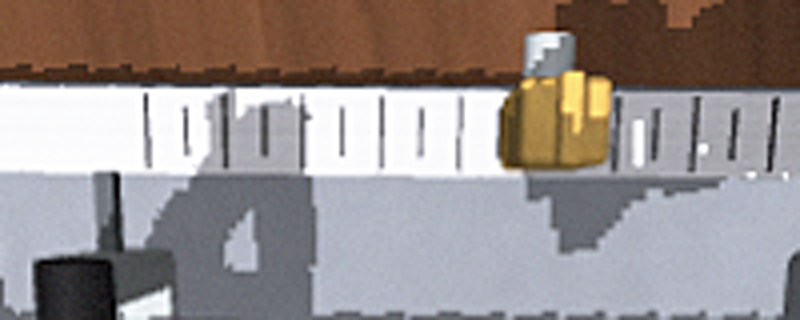

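```bash
cat > meas.py <<'E'
from h import *
O=np.array([.5752,-.1798,0]); RT=R.from_euler('z',np.radians(-8.74))
def cloud(P,d):
    js,is_=np.meshgrid(np.arange(640),np.arange(480))
    K=np.array([[P['fx'],0,P['cx']],[0,P['fy'],P['cy']],[0,0,1.]])
    pts=cv2.undistortPoints(np.stack([js,is_],-1).reshape(-1,1,2).astype(float),K,np.array([P['k1'],0,0,0,0.]))[:,0]
    X=((np.c_[pts,np.ones(len(pts))]*d.reshape(-1,1)-P['tvec'])@cv2.Rodrigues(P['rvec'])[0])
    return RT.inv().apply(X-O).reshape(480,640,3)
def rep(P,d):
    X=cloud(P,d); x,y,z=X[...,0],X[...,1],X[...,2]
    for nm,m in [('rib',(d>0)&(z>.0795)&(z<.090)&(y<-.0735)&(y>-.095)&(x<-.02)&(x>-.16)),
                 ('pointer',(d>0)&(z>.0795)&(z<.088)&(y<-.058)&(y>-.0735)&(x<.02)&(x>-.16)),
                 ('bar',(d>0)&(z>.117)&(z<.133)&(abs(y)<.05)&(x<.03)&(x>-.16))]:
        Y=X[m]
        if len(Y): print(nm,len(Y),'mean',Y.mean(0).round(4),'min',Y.min(0).round(4),'max',Y.max(0).round(4),'mid x pct',np.round(np.percentile(Y[:,0],[5,50,95]),4))
E
python3 - <<'E'
from meas import *
f=np.load('w9.npz'); d=f['d']; P={k:(float(f[k]) if f[k].ndim==0 else f[k]) for k in f.files if k not in('p','d')}
rep(P,d)
hp=O+RT.apply([-.010,0,.12]); print(hp)
plan([hp[0],hp[1],.34],down(np.radians(180-8.74)),4)
E
```

```text
rib 118 mean [-0.1104 -0.0828  0.083 ] min [-0.1127 -0.0914  0.0796] max [-0.1084 -0.0742  0.0848] mid x pct [-0.1124 -0.1104 -0.1086]
pointer 89 mean [-0.0101 -0.0655  0.0831] min [-0.012  -0.0718  0.0798] max [-0.0078 -0.0587  0.0852] mid x pct [-0.0119 -0.0102 -0.0081]
bar 2325 mean [-0.011  -0.0029  0.1253] min [-0.0181 -0.05    0.1176] max [-0.0017  0.05    0.1289] mid x pct [-0.0173 -0.0113 -0.0038]
[ 0.56531612 -0.17828049  0.12      ]
4 rows:
[[-1.52, -0.52, 2.47, -0.0, 0.0, 0.12], [-1.52, -0.52, 2.47, -0.0, 0.0, 0.12], [-1.52, -0.51, 2.47, -0.0, 0.0, 0.12], [-1.53, -0.51, 2.46, -0.0, 0.0, 0.12]]
end [ 0.5653 -0.1783  0.34  ] [ 0.239  3.132 -0.   ]
```

Emit:
{"name": "apply_moves", "arguments": {"steps": [[-1.5,-0.5,2.0,0,0,0.1],[-1.5,-0.5,2.5,0,0,0.1],[-1.5,-0.5,2.5,0,0,0.1],[-1.6,-0.5,2.5,0,0,0.2],[0,0,2.5,0,0,0],[0,0,2.3,0,0,0],[0,0,2.0,0,0,0],[0,0,0,0,0,0]], "hand": 60}}

```text
clock: 14.05
ee_pos: [0.5651, -0.1779, 0.2744]
tcp_rot: [-0.241, -3.13, -0.002]
wrist_force: [0.5, 0.7, 0.1]
grip_width: 0.605
```

Run:
```python
from meas import *
s=state(); print(s['clock'],s['ee_pos'],s['tcp_rot'],s['grip_width'],s['wrist_force'])
print('tcp local',RT.inv().apply(s['ee_pos']-O), 'yaw', np.degrees(R.from_rotvec(s['tcp_rot']).as_matrix()[:2,0]))
P=camera_params('wrist');p,d=grab_frame('wrist'); save('w10.png',p); rep(P,d)
```

```text
14.05 [ 0.56510196 -0.17791172  0.27440451] [-2.40563240e-01 -3.12969443e+00 -1.61136163e-03] 0.604509724139036 [0.50902266 0.67603018 0.06466771]
tcp local [-0.01026771  0.00033195  0.27440451] yaw [-56.62252478   8.7562234 ]
rib 646 mean [-0.1097 -0.0828  0.0826] min [-0.1128 -0.0915  0.0795] max [-0.1072 -0.0735  0.0851] mid x pct [-0.1122 -0.1092 -0.1079]
pointer 282 mean [-0.0099 -0.0649  0.0832] min [-0.0117 -0.0716  0.0815] max [-0.008  -0.058   0.0849] mid x pct [-0.0116 -0.0098 -0.0081]
bar 10421 mean [-0.0101 -0.0074  0.1253] min [-0.0501 -0.05    0.117 ] max [0.0291 0.0493 0.133 ] mid x pct [-0.0393 -0.0099  0.0181]
```

View pics/w10.png

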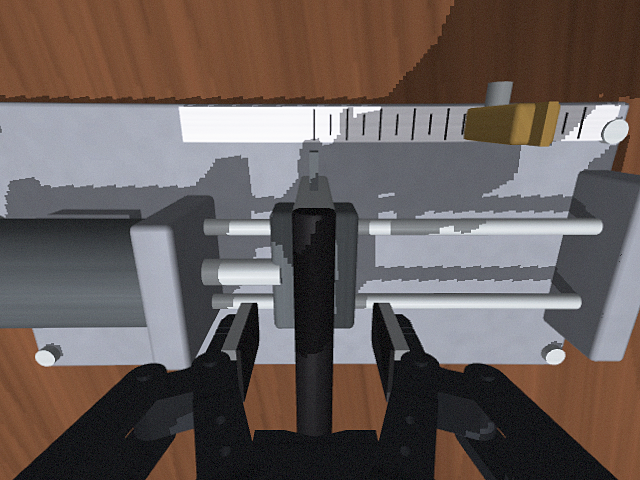

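Emit:
{"name": "apply_moves", "arguments": {"steps": [[0,0,0,0,0,0],[0,0,0,0,0,0],[0,0,0,0,0,0],[0,0,0,0,0,0],[0,0,0,0,0,0]], "hand": 0, "force": 50}}

```text
clock: 14.72
ee_pos: [0.5651, -0.1783, 0.2768]
tcp_rot: [0.241, 3.132, -0.001]
wrist_force: [-4.3, 1.2, 5.8]
grip_width: 0.167
```

Emit:
{"name": "apply_moves", "arguments": {"steps": [[1,0,0,0,0,0],[1.5,0,0,0,0,0],[1.5,0,0,0,0,0],[1.5,0,0,0,0,0],[1.5,0,0,0,0,0],[1.0,0,0,0,0,0],[0,0,0,0,0,0]]}}

```text
clock: 15.6
ee_pos: [0.487, -0.1663, 0.2768]
tcp_rot: [0.241, 3.127, -0.001]
wrist_force: [9.9, 0.3, -3.4]
grip_width: 0.17
```

Run:
```python
from meas import *
s=state(); print(s['clock'],s['ee_pos'],s['tcp_rot'],s['grip_width'],s['wrist_force'])
print('tcp local',RT.inv().apply(s['ee_pos']-O))
P=camera_params('wrist');p,d=grab_frame('wrist'); save('w11.png',p); rep(P,d)
```

```text
15.6 [ 0.48696552 -0.16632425  0.27682456] [ 2.40618741e-01  3.12719212e+00 -1.17517131e-03] 0.16983033682353652 [ 9.91255911  0.32228128 -3.36819675]
tcp local [-8.92575600e-02 -8.80407479e-05  2.76824557e-01]
rib 448 mean [-0.1104 -0.0826  0.083 ] min [-0.1128 -0.0915  0.0796] max [-0.108  -0.0735  0.0856] mid x pct [-0.1123 -0.1104 -0.1085]
pointer 248 mean [-0.088  -0.0649  0.0832] min [-0.0896 -0.0715  0.0817] max [-0.0863 -0.0581  0.0852] mid x pct [-0.0896 -0.088  -0.0864]
bar 9457 mean [-0.0881 -0.0075  0.1255] min [-0.1094 -0.05    0.117 ] max [-0.0675  0.0497  0.133 ] mid x pct [-0.1    -0.088  -0.0766]
```

View pics/w11.png

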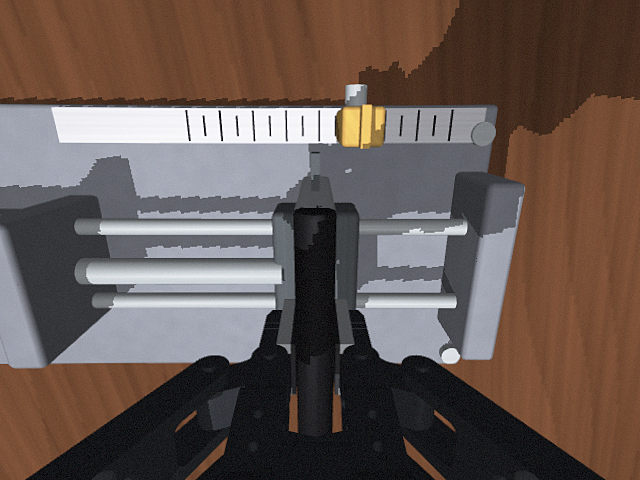

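Emit:
{"name": "apply_moves", "arguments": {"steps": [[1.0,0,0,0,0,0],[0.8,0,0,0,0,0],[0.3,0,0,0,0,0],[0,0,0,0,0,0],[0,0,0,0,0,0]]}}

```text
clock: 16.27
ee_pos: [0.4671, -0.1633, 0.2768]
tcp_rot: [0.24, 3.126, -0.001]
wrist_force: [11.7, -0.3, -2.8]
grip_width: 0.167
```

```bash
cat > chk.py <<'E'
from meas import *
import sys
s=state(); print(s['clock'],s['ee_pos'],s['tcp_rot'],s['grip_width'],s['wrist_force'])
print('tcp local',RT.inv().apply(s['ee_pos']-O))
for i in range(2):
    P=camera_params('wrist');p,d=grab_frame('wrist'); rep(P,d)
save(sys.argv[1],p)
c=p[60:200,220:420]; save('c'+sys.argv[1],cv2.resize(c,None,fx=4,fy=4,interpolation=cv2.INTER_CUBIC))
for q in ('pointer','mark'):
    for r in pinpoint('wrist',q)[:1]: print(q,r['score'],r['xy'],RT.inv().apply(atz(P,r['xy'],.084)-O))
E
python3 chk.py w12.png
```

```text
16.275 [ 0.4670622  -0.16327802  0.27679969] [ 2.40046959e-01  3.12622349e+00 -1.10112088e-03] 0.16746005778753892 [11.72620393 -0.29226764 -2.80870124]
tcp local [-1.09392634e-01 -1.01509268e-04  2.76799685e-01]
rib 395 mean [-0.1104 -0.0827  0.0832] min [-0.1122 -0.0915  0.0812] max [-0.1086 -0.0737  0.0848] mid x pct [-0.1121 -0.1104 -0.1086]
pointer 258 mean [-0.108  -0.0651  0.0833] min [-0.11   -0.0716  0.0816] max [-0.1063 -0.058   0.0851] mid x pct [-0.1095 -0.1082 -0.1063]
bar 9435 mean [-0.1082 -0.0075  0.1255] min [-0.1294 -0.05    0.117 ] max [-0.0873  0.0499  0.133 ] mid x pct [-0.1199 -0.1081 -0.0966]
rib 396 mean [-0.1103 -0.0827  0.0833] min [-0.1122 -0.0915  0.0813] max [-0.1086 -0.0736  0.085 ] mid x pct [-0.1121 -0.1103 -0.1086]
pointer 258 mean [-0.108  -0.0651  0.0832] min [-0.1099 -0.0715  0.0817] max [-0.1063 -0.058   0.0845] mid x pct [-0.1095 -0.1081 -0.1063]
bar 9451 mean [-0.1081 -0.0075  0.1255] min [-0.1293 -0.05    0.117 ] max [-0.0874  0.0497  0.133 ] mid x pct [-0.1199 -0.108  -0.0965]
pointer 0.89 [314.9, 151.9] [-0.10809934 -0.07210739  0.084     ]
mark 0.58 [322.8, 148.1] [-0.11160274 -0.07373485  0.084     ]
```

View pics/cw12.png

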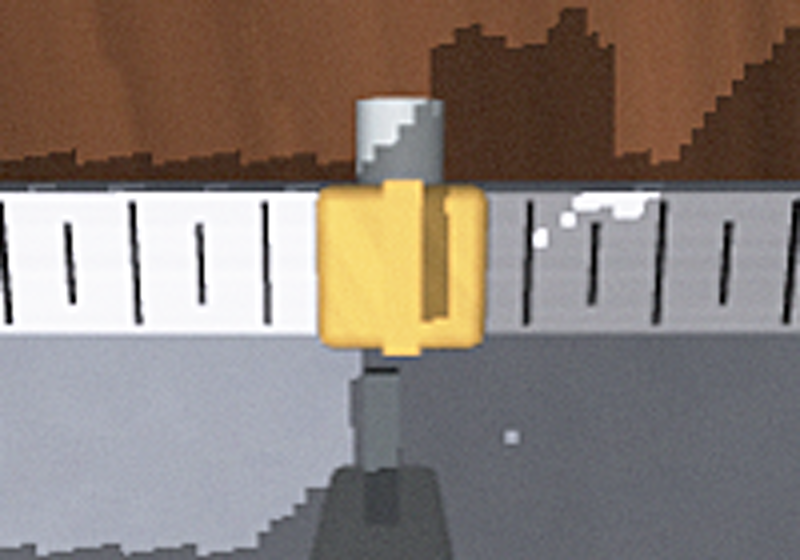

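Emit:
{"name": "apply_moves", "arguments": {"steps": [[0.23,0,0,0,0,0],[0,0,0,0,0,0],[0,0,0,0,0,0],[0,0,0,0,0,0]]}}

```text
clock: 16.98
ee_pos: [0.4649, -0.1629, 0.2768]
tcp_rot: [0.24, 3.126, -0.001]
wrist_force: [11.1, 0.3, -3.0]
grip_width: 0.168
```

```bash
python3 chk.py w13.png
```

```text
16.975 [ 0.46486369 -0.16294717  0.2767947 ] [ 2.39990083e-01  3.12613069e+00 -1.16227236e-03] 0.16841602908232645 [11.14374449  0.2590056  -2.99791985]
tcp local [-1.11615891e-01 -1.08558736e-04  2.76794704e-01]
rib 402 mean [-0.1103 -0.0829  0.0833] min [-0.1121 -0.0915  0.0814] max [-0.1082 -0.0737  0.0849] mid x pct [-0.1121 -0.1104 -0.1086]
pointer 259 mean [-0.1102 -0.0652  0.0832] min [-0.1122 -0.0715  0.0812] max [-0.1085 -0.0581  0.0848] mid x pct [-0.1117 -0.1103 -0.1085]
bar 9445 mean [-0.1104 -0.0076  0.1255] min [-0.1315 -0.05    0.117 ] max [-0.0896  0.0492  0.133 ] mid x pct [-0.1222 -0.1103 -0.0988]
rib 401 mean [-0.1103 -0.0828  0.0832] min [-0.1121 -0.0915  0.0814] max [-0.1082 -0.0737  0.0852] mid x pct [-0.1121 -0.1104 -0.1086]
pointer 258 mean [-0.1102 -0.0652  0.0833] min [-0.1122 -0.0716  0.0815] max [-0.1085 -0.0581  0.085 ] mid x pct [-0.1117 -0.1103 -0.1085]
bar 9455 mean [-0.1103 -0.0076  0.1255] min [-0.1316 -0.05    0.117 ] max [-0.0896  0.0497  0.133 ] mid x pct [-0.1222 -0.1102 -0.0988]
pointer 0.76 [317.0, 150.9] [-0.11124245 -0.07253693  0.084     ]
mark 0.73 [320.3, 146.5] [-0.11270086 -0.07441802  0.084     ]
```

View pics/cw13.png

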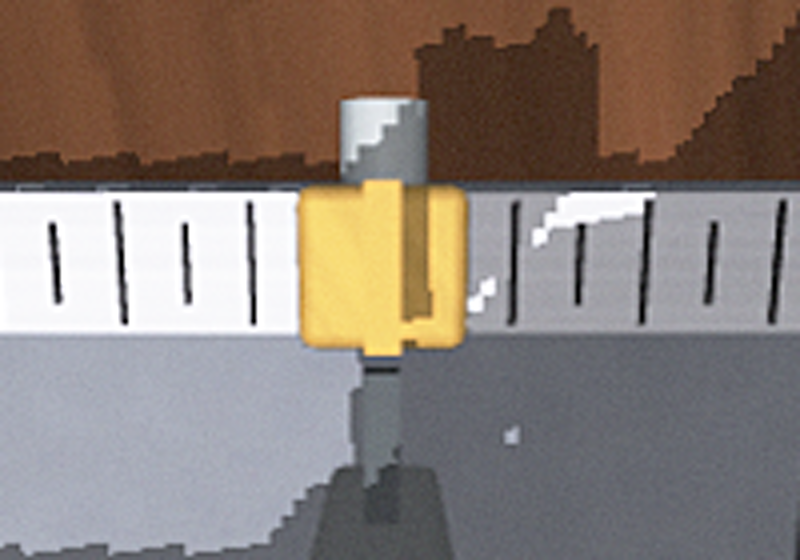

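The close-up shows the rib spanning columns 363–402 and the pointer 363–400, so they line up. I'll check the lever and the loose objects once more before handing in.

Run:
```python
from h import *
p,d=grab_frame('scene'); save('s14.png',p); save('s14c.png',cv2.resize(p[190:330,100:460],None,fx=2.2,fy=2.2))
print(state()['clock'],state()['ee_pos'])
q=np.load('scene0.npz')['p']
df=cv2.absdiff(p,q).max(2)
for n,(c,r) in dict(castor=(425,228),coupling=(130,272),wrench=(402,294),lever=(388,226)).items(): print(n,(df[r-14:r+14,c-18:c+18]>50).sum())
```

```text
17.225 [ 0.46486492 -0.16293783  0.27679126]
castor 0
coupling 0
wrench 0
lever 0
```

View pics/s14c.png

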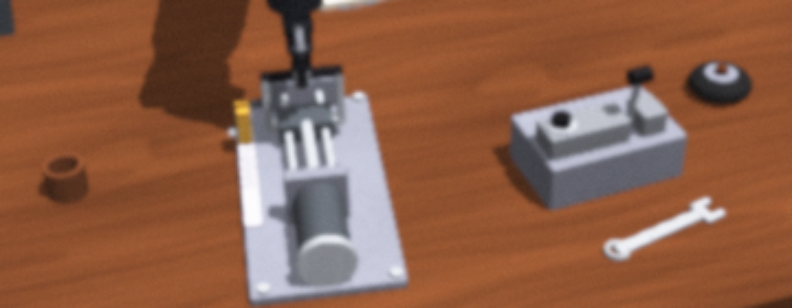

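The lever is upright, with its knob at about (640,75) in the crop. The castor, coupling and wrench haven't moved, and the gripper is holding the handle. Handing in now.

```bash
python3 -c "
from bench import *
print(close_job())"
```

```text
the job is handed in; nothing more can be done
None
```

The job is done and was handed in at about 17 s. I pressed the test button until the lever dropped, then gripped the lever, swung it back up and released it; it stayed upright. I then pulled the handle out until the pointer met the brass marker, and the gripper is still holding it there with a 50 N grip.

**Pointer on the mark:** The last depth measurement put the pointer at x = -110.2 mm and the rib at -110.3 mm in the tester's frame. The close-up picture shows the same alignment. The network's point estimates disagreed, showing a gap of about 1.5 mm. I went with the depth measurement and the picture.

**Marker:** The rib measured -110.4 mm before the pull and -110.3 mm after it, so the marker did not move.

**Surroundings:** The scene picture shows the lever upright again. The castor, coupling and wrench look unchanged from the first picture.

**Forces:** The largest wrist force in the readings was about 12 N.

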